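# Set the stop bar with its two knobs

## Task

Set the red stop bar of the gauge on the bench over the middle of the green strip, parallel to it. Move it only by turning the two black knobs, not by pushing the bar, and turn them alternately, in steps of no more than about half the way, so that the bar never stands more than about 10 degrees askew.

Things in the scene. Friction and masses are not known exactly. Their poses are not given: they have to be found in the camera images.
- left_knob_grip (a point): On the axis of the left (+y) black knob, 74 mm above the table. Its grip is an upright bar 50 long (point x), 14 thick (point y: pinch so), from 52 to 86 mm above the table, on a 52 mm round skirt; turns +-1.75 rad from x along the gauge's x, stays put, 0.06 N m. Counter-clockwise from above moves the bar's left end away from the robot, clockwise towards it, 40 mm per rad. z up.
- right_knob_grip (a point): The same on the right (-y) black knob, 280 mm from the left one: same sizes, height, axes and range, but it works mirrored. Clockwise seen from above moves the bar's right end away from the robot, counter-clockwise towards it, 40 mm per rad. Each knob moves only its own end of the bar.
- stop_bar: Red bar moved by the knobs, 16 (x) by 216 (y) by 12 mm high, top 38 mm above the table. Origin: middle of its underside. y runs along it to the left, x across it, away from the robot. It lies on two racks 95.5 mm either side of its middle, pinned to the left, between dowels (44 mm up) on the right; each knob drives its rack. It starts square, about midway between the two strips, 60 mm from either.
- green_strip: Green strip on the gauge's dark steel base plate (210 x 375 mm, fixed to the table), 36 (x) by 164 mm (y), top 12 mm above the table, origin at its middle. y runs along it to the left; x, the gauge's x, is the bar's travel, away from the robot. A like yellow strip about 120 mm away, beyond the bar, is not wanted; either strip may be the farther one.

How it is judged:
By the outcome, as a careful person would: the job done as asked, in the order asked, and still so for the second after the job is handed in, with the robot touching nothing.
It also fails if it takes over 61 s, if anything falls off the work surface, if the arm or the gripper's body presses on something with over 40 N, if the wrist force passes 120 N, or if a joint passes its speed limit or range.

## Robot

A 6-joint arm with a two-finger parallel gripper is mounted at the origin on a cart in front of the work surface, level with it; the furniture and walls round the work are solid. World frame = base frame: x ahead of the robot, y to its left, z up, the work surface at z = 0. Lengths are in mm, angles in rad, forces in N, time in s.
With the tool pointing down it reaches from about 275 to 1000 mm from the base axis. Payload 8.4 kg.
Tool frame: the origin (TCP) lies on the centre line of the jaws, within the pads' length; the fingertips stand 14 mm ahead of it and the grasp point (between the pads) lies 5 mm behind it; z points along the fingers, y is the line along which they close (so a half turn about z gives the same grasp; the last joint's range is limited). The gripper opens to 85 mm and grips with 20 to 120 N. Pads are 22 mm wide; open, the fingers measure 114 mm over their backs; the gripper's body (76 mm by 85 mm) begins 54 mm behind the grasp point. The pads swing forward as they close: fully open they stand 13 mm farther back than shut.
Start: joints at [1.275, 0.353, 1.633, -0, 1.155, -0.002], TCP at [180.993, 598.222, 222.481] pointing down, gripper open.
Joint ranges: [-2.63, 2.63], [-0.92, 2.1], [0.06, 2.66], [-1.3, 4.44], [0, 2.69], [-3.02, 3.02]. Speed limits (rad/s): [2.22, 2.22, 2.79, 3.14, 3.14, 3.14].

## Interface

Orientations are given as [roll, pitch, yaw] about the fixed x, y, z axes, in that order (R = Rz(yaw) Ry(pitch) Rx(roll)).
In Python, from rig import r gives the robot as it stands.
- The arm moves only by the tool step_arm, never from a script. Its argument "plan" is text: rows parted by semicolons, each of 7 numbers parted by spaces: the turn, a rotation vector about the world's x, y, z in degrees, then the shift along the world's x, y, z in mm, then the closure in counts, from 0 (fully open) to 255 (shut). In form: rx ry rz x y z hand; .... A call has 1 to 8 rows; each row is the pose to reach, as a shift and turn from the pose commanded when the call began; what a row does not reach only later rows make up. A row lasts 1/10 s, in which the tool goes at most 50 mm and 8.59 degrees, less where a joint would pass 70% of its speed; a pose out of reach is approached as far as the arm can. A call with a gripper value outside its range is refused whole. The fingers move at their own pace and stop on an object; "force" is the grip in N (left out, the last holds). Time passes only in rows, so rows that repeat a pose let the fingers close. It gives the time, the measured TCP pose, the force, the opening and the grip force at its end, in the units of the state.
- r.sense(): the state, without advancing time (a new reading comes with each control period).
- r.grab_frame(name): name is "side" or "top"; returns (picture, depth): 480x640x3 uint8, red, green, blue; 480x640 float32, mm along the optical axis (not along the pixel's ray), 0 where there is no reading.
- r.get_calibration(name): a dict with "K" (3x3 intrinsics, pixels), "k1" (the pictures are not rectified: a ray, as slopes to the right and down, at radius r is drawn at 1 + k1 r^2 times it, then the intrinsics apply), "world_from_camera" (4x4, takes a point from camera to world coordinates). Camera axes: x right, y down, z forward; pixel columns grow to the right and rows downward; lengths in mm; the calibration is good to about 2 mm. A picture is of the moment at which its call begins. get_calibration takes no time and is no camera call.
- r.sign_off(): hands the job in; it is judged then, once.
The state is a dict: "clock": time; "qpos": joint angles; "qvel": joint speeds; "joint_efforts": joint torques, N m; "eef_pos": TCP position; "tcp_rot": TCP orientation; "contact_force": force on the tool from outside, world axes, zero at the start; "wrist_torque": the same for the moment, N m; "opening": opening from 0.0 (shut) to 1.0 (fully open); "grasp_force": force on a finger pad.
Only numpy, scipy, OpenCV 4.12 (cv2) and the standard library are available. Lean on these libraries where they do the work, as an engineer would, in place of code of your own. Each camera call takes 0.05 s, during which the arm holds its last target. There are 200 camera calls.

## Working session

There is one attempt and no reset: what is moved stays moved. The work goes in short steps, Python scripts to look and compute and a tool call to move; the robot and the scene stay as the last step left them, time stands still between calls to the robot, and variables do not carry over. Pictures are saved under pics/ and viewed, at most 10 in all, crops included, and the job is handed in when it is done.

Besides the shell and the picture viewer there is one more tool, called after ">>>" as name(argument=value, ...) on one line, values as JSON. step_arm: Moves the arm, as the interface text tells. Its arguments: {"type":"object","properties":{"plan":{"type":"string"},"force":{"type":"number"}},"required":["plan"]}

```bash
mkdir -p pics; ls
python3 - <<'E'
from rig import r
import cv2,numpy as np
s=r.sense();print(s)
ims=[]
for n in("top","side"):
    p,d=r.grab_frame(n);c=r.get_calibration(n);print(n,c)
    np.savez(f"{n}0.npz",p=p,d=d)
    cv2.imwrite(f"pics/{n}0.png",p[:,:,::-1])
E
```

```text
pics
{'clock': 0.0, 'qpos': array([ 1.27459048e+00,  3.53666354e-01,  1.63413030e+00,  1.60937112e-05,
        1.15517225e+00, -2.41516572e-03]), 'qvel': array([ 0.00042794,  0.00125708,  0.00117517,  0.00040725, -0.00024061,
        0.00105637]), 'joint_efforts': array([ 1.23725491e-03, -6.05259919e+01, -3.42065692e+01,  8.45059412e-05,
        9.47689667e-03, -5.19915950e-07]), 'eef_pos': array([180.85379149, 597.76255782, 221.7519454 ]), 'tcp_rot': array([-3.14021644e+00, -1.80384388e-05,  2.84779546e+00]), 'contact_force': array([ 0.0261303 ,  0.03942125, -0.71777689]), 'wrist_torque': array([ 0.01913612, -0.06118775,  0.01942586]), 'grasp_force': 0.0, 'opening': 0.9988319011183614}
top {'K': array([[445.42838648,   0.        , 315.83215132],
       [  0.        , 445.42838648, 242.02184423],
       [  0.        ,   0.        ,   1.        ]]), 'k1': -0.042879770341180776, 'world_from_camera': array([[ 2.61782255e-02, -9.96678841e-01,  7.71102318e-02,
         5.08435892e+02],
       [-9.99379380e-01, -2.79117227e-02, -2.14892964e-02,
         3.08754781e+01],
       [ 2.35702064e-02, -7.64998240e-02, -9.96790962e-01,
         9.34046637e+02],
       [ 0.00000000e+00,  0.00000000e+00,  0.00000000e+00,
         1.00000000e+00]])}
side {'K': array([[535.06272047,   0.        , 319.21110975],
       [  0.        , 535.06272047, 243.96644389],
       [  0.        ,   0.        ,   1.        ]]), 'k1': -0.15622051709626106, 'world_from_camera': array([[ 9.98947414e-01, -2.69675127e-02,  3.71054788e-02,
         5.43534899e+02],
       [-4.45817517e-02, -3.80426813e-01,  9.23735843e-01,
        -7.75906265e+02],
       [-1.07949390e-02, -9.24417759e-01, -3.81228640e-01,
         4.24580423e+02],
       [ 0.00000000e+00,  0.00000000e+00,  0.00000000e+00,
         1.00000000e+00]])}
```

View pics/top0.png

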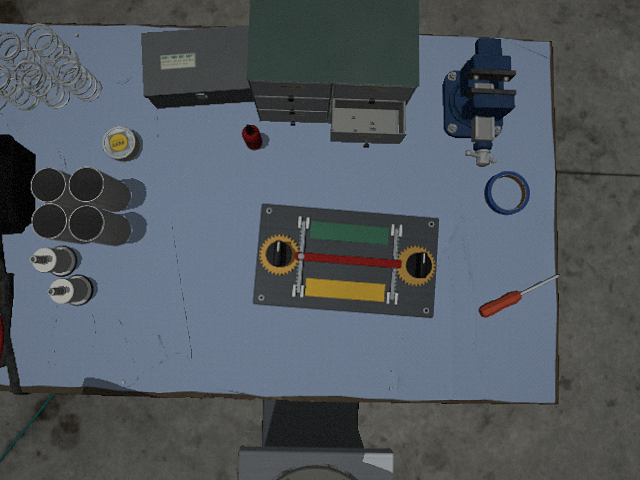

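View pics/side0.png

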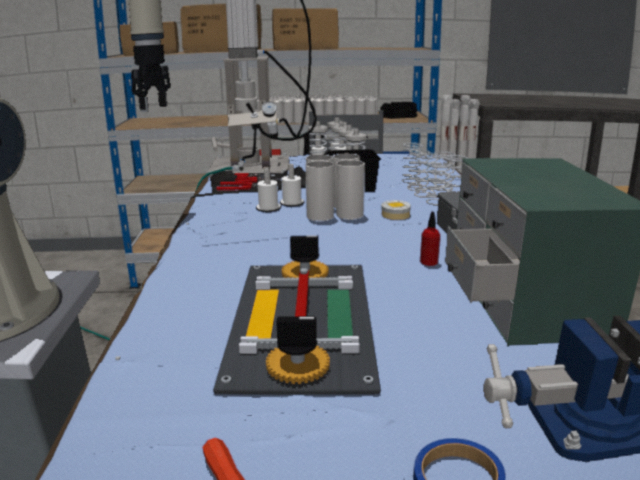

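The top view shows the gauge nearly square. The green strip is on the far side around (348,233) and the yellow one near (345,290). The red bar lies at row ~260, the left knob at (280,253) and the right knob at (418,265). So the bar has to move away from the robot: left knob CCW, right knob CW.

```bash
cat > h.py <<'E'
import numpy as np,cv2
from rig import r
def pts(c,uv,z):
    "pixels -> world points on plane z"
    K=c["K"];M=c["world_from_camera"]
    n=cv2.undistortPoints(np.float64(uv).reshape(-1,1,2),K,np.array([c["k1"],0,0,0.])).reshape(-1,2)
    d=np.c_[n,np.ones(len(n))]@M[:3,:3].T;o=M[:3,3]
    return o+d*((z-o[2])/d[:,2])[:,None], n
def world(c,d):
    v,u=np.mgrid[:480,:640];_,n=pts(c,np.c_[u.ravel(),v.ravel()],0)
    P=np.c_[n,np.ones(len(n))]*d.reshape(-1,1);M=c["world_from_camera"]
    return (P@M[:3,:3].T+M[:3,3]).reshape(480,640,3)
def strip(c,m,z):
    cs,_=cv2.findContours(m.astype(np.uint8),cv2.RETR_EXTERNAL,cv2.CHAIN_APPROX_NONE)
    k=max(cs,key=cv2.contourArea)[:,0]
    P,_=pts(c,k,z);(cx,cy),(w,h),a=cv2.minAreaRect(np.float32(P[:,:2]))
    b=cv2.boxPoints(((cx,cy),(w,h),a));e=max([b[1]-b[0],b[2]-b[1]],key=np.linalg.norm)
    if e[1]<0:e=-e
    return np.array([cx,cy]),np.degrees(np.arctan2(-e[0],e[1])),sorted((w,h))
def look(tag=None,ang=None):
    c=r.get_calibration("top");p,d=r.grab_frame("top")
    if tag:cv2.imwrite(f"pics/{tag}.png",cv2.resize(p[190:330,240:450,::-1],None,fx=3.6,fy=3.6,interpolation=cv2.INTER_CUBIC))
    hsv=cv2.cvtColor(p,cv2.COLOR_RGB2HSV);H,S,V=cv2.split(hsv)
    roi=np.zeros((480,640),bool);roi[195:325,245:445]=1
    out={}
    for n,m,z in(("green",(H>45)&(H<95)&(S>90),12),("yellow",(H>20)&(H<32)&(S>120),12),("bar",((H<6)|(H>174))&(S>150)&(V>60),38)):
        out[n]=strip(c,m&roi,z);print(n,*out[n])
    W=world(c,d)
    k=roi&(W[...,2]>76)&(W[...,2]<96)&(V<90)
    for s,nm in((1,"L"),(-1,"R")):
        q=W[k&((W[...,1]-out["green"][0][1])*s>0)]
        if len(q)>20:
            rc=cv2.minAreaRect(np.float32(q[:,:2]));print(nm,len(q),q.mean(0),rc)
    return out
E
python3 - <<'E'
from h import *
look("g1")
E
```

```text
green [601.29058838 -57.08324432] -2.9219763 [35.235618591308594, 164.1468963623047]
yellow [483.23678589 -50.79152679] -3.0860407 [37.51473617553711, 165.5239715576172]
bar [543.32354736 -61.98434448] -3.0841706 [15.729619979858398, 196.5564727783203]
L 171 [548.5629285   85.78935704  86.35420307] ((550.4282836914062, 85.9510269165039), (13.966779708862305, 48.34893035888672), 87.11853790283203)
R 188 [ 535.18396083 -192.2166571    85.53631093] ((536.6301879882812, -193.62110900878906), (14.658366203308105, 48.51377868652344), 88.67847442626953)
```

View pics/g1.png

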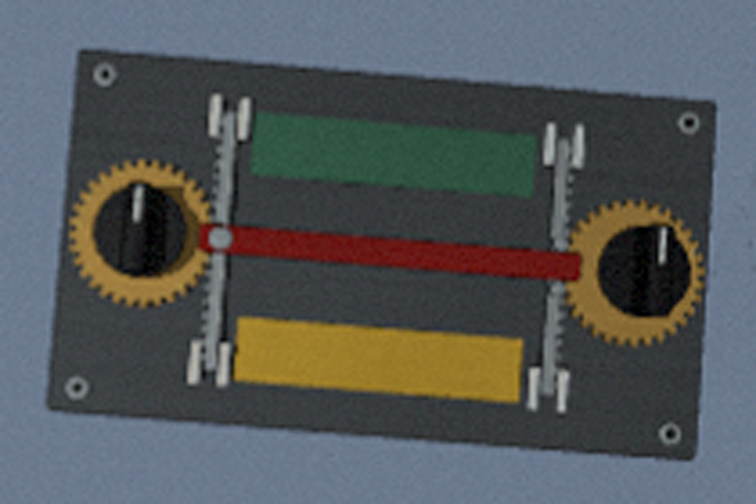

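Everything agrees with the given sizes: knobs 279.9 mm apart, grip tops at ~86 mm, strips 164×36. The gauge yaw is about −3° and the bar has ~58 mm to go, so about 83° per knob. I'll turn L20, R40, L40, R40, L20, then trim.

>>> step_arm(plan="0 0 14 369.4 -512.2 0 100;0 0 14 369.4 -512.2 0 100;0 0 14 369.4 -512.2 0 100;0 0 14 369.4 -512.2 0 100;0 0 14 369.4 -512.2 0 100;0 0 14 369.4 -512.2 0 100;0 0 14 369.4 -512.2 0 100;0 0 14 369.4 -512.2 0 100", force=40)

```text
clock: 0.95
eef_pos: [415.7, 272.0, 222.6]
tcp_rot: [3.141, 0.0, 3.092]
contact_force: [1.0, 0.4, 0.1]
opening: 0.608
grasp_force: 0.0
```

>>> step_arm(plan="0 0 0 135 -187 -60 100;0 0 0 135 -187 -60 100;0 0 0 135 -187 -60 100;0 0 0 135 -187 -60 100;0 0 0 135 -187 -60 100;0 0 0 135 -187 -60 100;0 0 0 135 -187 -60 100")

```text
clock: 1.65
eef_pos: [549.8, 86.1, 161.9]
tcp_rot: [-3.142, -0.001, 3.09]
contact_force: [-0.7, 0.1, -0.7]
opening: 0.606
grasp_force: 0.0
```

>>> step_arm(plan="0 0 0 0.5 0 -45 100;0 0 0 0.5 0 -90 100;0 0 0 0.5 0 -90 100;0 0 0 0.5 0 -90 255;0 0 0 0.5 0 -90 255;0 0 0 0.5 0 -90 255;0 0 0 0.5 0 -90 255")

```text
clock: 2.35
eef_pos: [552.0, 86.7, 75.1]
tcp_rot: [-3.142, 0.004, 3.093]
contact_force: [-0.3, -3.0, 5.9]
opening: 0.138
grasp_force: 39.0
```

>>> step_arm(plan="0 0 7 0 0 0 255;0 0 14 0 0 0 255;0 0 20 0 0 0 255;0 0 20 0 0 0 255;0 0 20 0 0 0 255")

```text
clock: 2.85
eef_pos: [552.0, 86.9, 75.1]
tcp_rot: [-3.141, 0.004, -2.842]
contact_force: [-1.4, -2.0, 6.4]
opening: 0.136
grasp_force: 39.1
```

Run:
```python
from h import *
p,d=r.grab_frame("side");cv2.imwrite("pics/s1.png",cv2.resize(p[190:400,200:400,::-1],None,fx=2.8,fy=2.8))
s=r.sense();print(s["eef_pos"],s["tcp_rot"],s["contact_force"],s["wrist_torque"],s["opening"])
```

```text
[551.97099763  86.90652794  75.0999474 ] [-3.14071019  0.00365502 -2.84168053] [-1.74531664 -2.51884163  6.04116306] [-0.28068734  0.23538588  0.07259438] 0.13779291252586198
```

View pics/s1.png

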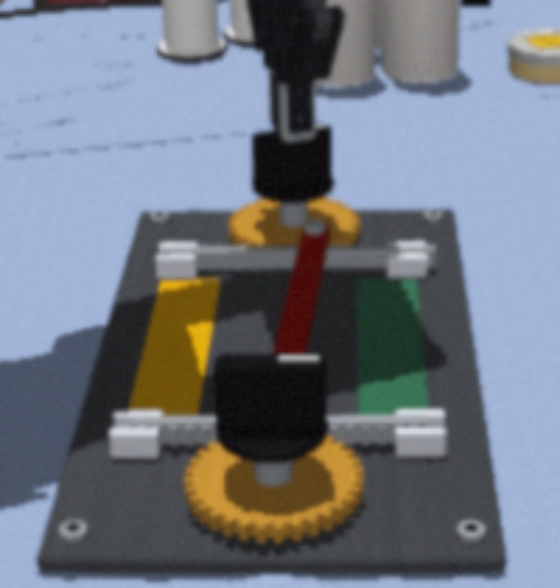

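The bar's left end has moved away from the robot as intended. Next I release and go to the right knob.

>>> step_arm(plan="0 0 0 0 0 0 100;0 0 0 0 0 0 100;0 0 0 0 0 30 100;0 0 -8 0 0 70 100;0 0 -16 -2.5 -50 90 100;0 0 -20 -5 -100 90 100;0 0 -20 -7.5 -150 90 100;0 0 -20 -10 -200 90 100")

```text
clock: 3.7
eef_pos: [540.7, -111.0, 163.5]
tcp_rot: [-3.141, 0.002, 3.093]
contact_force: [0.8, 0.5, -0.2]
opening: 0.605
grasp_force: 0.0
```

>>> step_arm(plan="0 0 0 -3.7 -79.7 0 100;0 0 0 -3.7 -79.7 0 100;0 0 0 -3.7 -79.7 0 100;0 0 0 -3.7 -79.7 0 100")

```text
clock: 4.1
eef_pos: [536.9, -189.4, 162.7]
tcp_rot: [3.141, 0.0, 3.09]
contact_force: [0.2, 1.5, 0.7]
opening: 0.609
grasp_force: 0.0
```

>>> step_arm(plan="0 0 0 -0.3 -4 -45 100;0 0 0 -0.3 -4 -89 100;0 0 0 -0.3 -4 -89 100;0 0 0 -0.3 -4 -89 100")

```text
clock: 4.5
eef_pos: [536.5, -191.8, 73.8]
tcp_rot: [3.141, -0.002, 3.093]
contact_force: [0.5, -0.2, 0.5]
opening: 0.611
grasp_force: 0.0
```

>>> step_arm(plan="0 0 0 0 0 0 255;0 0 0 0 0 0 255;0 0 0 0 0 0 255;0 0 0 0 0 0 255")

```text
clock: 4.9
eef_pos: [538.0, -193.2, 75.5]
tcp_rot: [-3.141, 0.003, 3.092]
contact_force: [0.3, 2.6, 8.9]
opening: 0.135
grasp_force: 39.0
```

>>> step_arm(plan="0 0 -8 0 0 1 255;0 0 -16 0 0 1 255;0 0 -24 0 0 1 255;0 0 -32 0 0 1 255;0 0 -40 0 0 1 255;0 0 -40 0 0 1 255;0 0 -40 0 0 1 255")

```text
clock: 5.6
eef_pos: [537.6, -193.9, 75.6]
tcp_rot: [3.141, 0.003, 2.398]
contact_force: [0.3, -4.8, 5.6]
opening: 0.135
grasp_force: 41.1
```

>>> step_arm(plan="0 0 0 0 0 0 100;0 0 0 0 0 0 100;0 0 0 0 0 40 100;0 0 8 0 0 85 100;0 0 16 2.5 48 90 100;0 0 24 5 96 90 100;0 0 32 7.5 144 90 100;0 0 40 10 192 90 100")

```text
clock: 6.4
eef_pos: [546.1, 0.9, 164.5]
tcp_rot: [3.141, -0.0, 3.099]
contact_force: [1.7, 0.1, 0.5]
opening: 0.605
grasp_force: 0.0
```

>>> step_arm(plan="0 0 8 3 44 0 100;0 0 16 4 88 0 100;0 0 20 4 88 0 100;0 0 20 4 88 0 100;0 0 20 4 88 0 100")

```text
clock: 6.9
eef_pos: [550.2, 86.8, 164.2]
tcp_rot: [3.141, -0.001, -2.843]
contact_force: [-0.4, -0.3, 0.5]
opening: 0.606
grasp_force: 0.0
```

>>> step_arm(plan="0 0 0 0.5 -0.5 -45 100;0 0 0 0.5 -0.5 -89 100;0 0 0 0.5 -0.5 -89 100;0 0 0 0.5 -0.5 -89 255;0 0 0 0.5 -0.5 -89 255;0 0 0 0.5 -0.5 -89 255;0 0 0 0.5 -0.5 -89 255")

```text
clock: 7.6
eef_pos: [552.4, 86.5, 77.3]
tcp_rot: [-3.141, 0.003, -2.842]
contact_force: [-0.6, -0.5, 6.5]
opening: -0.002
grasp_force: 3.6
```

>>> step_arm(plan="0 0 8 0 0 1 255;0 0 16 0 0 1 255;0 0 24 0 0 1 255;0 0 32 0 0 1 255;0 0 40 0 0 1 255;0 0 40 0 0 1 255;0 0 40 0 0 1 255")

```text
clock: 8.3
eef_pos: [551.6, 86.5, 77.3]
tcp_rot: [-3.141, 0.001, -2.148]
contact_force: [-1.2, 1.0, 4.7]
opening: 0.001
grasp_force: 2.1
```

Run:
```python
from h import *
p,d=r.grab_frame("side");cv2.imwrite("pics/s2.png",cv2.resize(p[190:400,200:400,::-1],None,fx=2.8,fy=2.8))
```

```text
(no output)
```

View pics/s2.png

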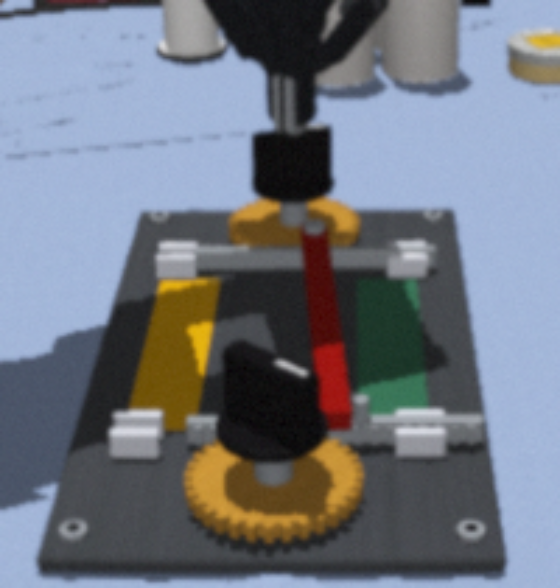

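Run:
```python
from h import *
c=r.get_calibration("side");p,d=r.grab_frame("side");M=np.linalg.inv(c["world_from_camera"])
s=r.sense();e=s["eef_pos"];print(e,s["opening"],s["contact_force"])
for dz in(60,30,0,-14,e[2]*-1+86,e[2]*-1+52):
    rv,_=cv2.Rodrigues(M[:3,:3]);u,_=cv2.projectPoints((e+[0,0,dz]).reshape(1,3),rv,M[:3,3],c["K"],np.array([c["k1"],0,0,0.]))
    print(e[2]+dz,u.ravel())
W=world(c,d)
for v in range(214,266,3): print(v,[W[v,u].round(0).tolist() for u in(300,304)],p[v,304])
```

```text
[551.63963507  86.53630056  77.24746338] 5.1221372647437643e-05 [-1.41444676  0.28090852  6.86352577]
137.2474633817865 [303.14048316 206.99146   ]
107.2474633817865 [303.52103246 223.59207278]
77.2474633817865 [303.89706504 239.80222236]
63.2474633817865 [304.07090758 247.23331585]
86.0 [303.78784394 235.1132521 ]
52.0 [304.20978689 253.14186347]
214 [[546.0, 82.0, 126.0], [553.0, 70.0, 130.0]] [18 20 23]
217 [[546.0, 77.0, 123.0], [553.0, 73.0, 124.0]] [34 36 41]
220 [[546.0, 78.0, 117.0], [552.0, 74.0, 118.0]] [80 83 86]
223 [[546.0, 81.0, 111.0], [552.0, 74.0, 113.0]] [76 80 83]
226 [[545.0, 79.0, 106.0], [552.0, 75.0, 107.0]] [84 84 89]
229 [[545.0, 80.0, 100.0], [552.0, 74.0, 102.0]] [82 85 87]
232 [[545.0, 80.0, 95.0], [552.0, 77.0, 95.0]] [86 87 92]
235 [[545.0, 80.0, 89.0], [552.0, 75.0, 91.0]] [ 93  95 100]
238 [[545.0, 81.0, 83.0], [552.0, 80.0, 83.0]] [45 45 47]
241 [[545.0, 80.0, 78.0], [552.0, 83.0, 77.0]] [13 10 10]
244 [[545.0, 77.0, 74.0], [552.0, 81.0, 72.0]] [10 12 10]
247 [[545.0, 79.0, 67.0], [551.0, 81.0, 66.0]] [15 14 12]
250 [[544.0, 77.0, 62.0], [551.0, 80.0, 61.0]] [16 14 15]
253 [[544.0, 76.0, 57.0], [551.0, 78.0, 56.0]] [15 15 17]
256 [[544.0, 73.0, 52.0], [551.0, 73.0, 53.0]] [15 12 12]
259 [[544.0, 62.0, 52.0], [551.0, 61.0, 52.0]] [14 16 18]
262 [[544.0, 83.0, 37.0], [551.0, 80.0, 38.0]] [58 59 61]
265 [[544.0, 83.0, 31.0], [551.0, 79.0, 33.0]] [100 103 108]
```

The fingers closed above the knob: their tips rest on its top at ~86 mm while the TCP reads 77. The knob did not turn. I'll lift and measure where the fingertips really are relative to the reported TCP.

>>> step_arm(plan="0 0 0 0 0 30 255;0 0 0 0 0 50 255;0 0 0 0 0 50 255;0 0 0 0 0 50 255")

```text
clock: 8.8
eef_pos: [551.3, 86.4, 126.6]
tcp_rot: [-3.141, 0.001, -2.145]
contact_force: [-0.2, 0.3, -0.1]
opening: 0.0
grasp_force: 0.0
```

```bash
cat > tip.py <<'E'
from h import *
import sys
c=r.get_calibration("side");p,d=r.grab_frame("side")
s=r.sense();e=s["eef_pos"];W=world(c,d)
print(e,s["tcp_rot"],s["opening"],s["contact_force"])
m=(abs(W[...,0]-e[0])<70)&(abs(W[...,1]-e[1])<70)&(W[...,2]>90)&(W[...,2]<200)
q=W[m];print(len(q))
for z in range(90,170,4):
    a=q[(q[:,2]>=z)&(q[:,2]<z+4)]
    if len(a):print(z,len(a),a.min(0).round(),a.max(0).round())
cv2.imwrite(f"pics/{sys.argv[1]}.png",cv2.resize(p[150:320,220:390,::-1],None,fx=3.4,fy=3.4,interpolation=cv2.INTER_CUBIC))
E
python3 tip.py t1
```

```text
[550.67585536  86.36019257 125.88737128] [ 3.14108800e+00 -4.65714341e-04 -2.14507729e+00] -0.0035092205999400316 [ 0.00817162  0.5384207  -0.08955237]
980
134 19 [541.  76. 134.] [562.  90. 138.]
138 23 [538.  74. 138.] [565.  88. 142.]
142 40 [538.  73. 142.] [567.  88. 146.]
146 40 [538.  73. 146.] [567.  90. 150.]
150 41 [538.  72. 150.] [567.  87. 154.]
154 45 [538.  72. 154.] [567.  88. 158.]
158 45 [537.  72. 158.] [567.  90. 162.]
162 41 [537.  74. 162.] [567.  88. 166.]
166 45 [537.  72. 166.] [567.  90. 170.]
```

View pics/t1.png

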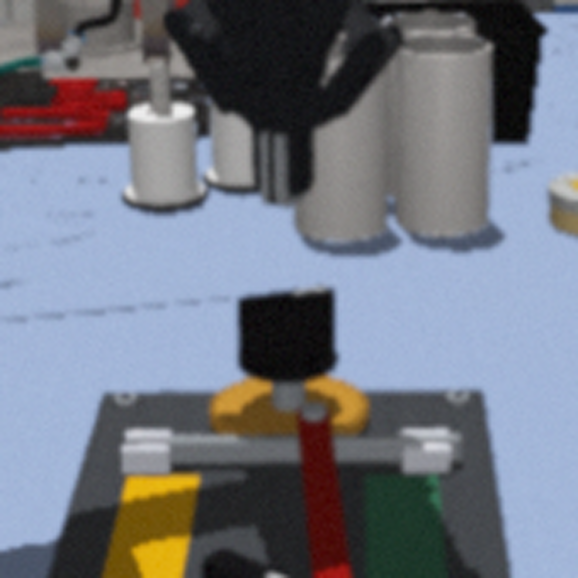

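The picture shows the fingertips clear of the knob, at (275,200) in the crop, which is z≈135 with the TCP at 126. So the tips really sit 9 mm above the reported TCP, not 14 mm ahead of it. I'll work with TCP z≈50, which puts the tips at ~59. The left knob is still at about 20°.

>>> step_arm(plan="0 0 -8 0 0 0 100;0 0 -16 0 0 0 100;0 0 -24 0 0 0 100;0 0 -32 0 0 0 100;0 0 -40 0 0 0 100;0 0 -40 0 0 -40 100;0 0 -40 0 0 -74 100;0 0 -40 0 0 -74 100")

```text
clock: 9.65
eef_pos: [546.9, 85.8, 47.7]
tcp_rot: [3.14, -0.009, -2.843]
contact_force: [-0.8, -0.6, -0.3]
opening: 0.608
grasp_force: 0.0
```

>>> step_arm(plan="0 0 0 0 0 -1 100;0 0 0 0 0 -1 255;0 0 0 0 0 -1 255;0 0 0 0 0 -1 255;0 0 0 0 0 -1 255")

```text
clock: 10.15
eef_pos: [552.1, 86.8, 53.0]
tcp_rot: [3.142, 0.002, -2.842]
contact_force: [-0.7, 1.3, 4.4]
opening: 0.153
grasp_force: 41.5
```

>>> step_arm(plan="0 0 8 0 0 0 255;0 0 16 0 0 0 255;0 0 24 0 0 0 255;0 0 32 0 0 0 255;0 0 40 0 0 0 255;0 0 40 0 0 0 255;0 0 40 0 0 0 255")

```text
clock: 10.85
eef_pos: [551.8, 87.2, 53.0]
tcp_rot: [-3.141, 0.002, -2.144]
contact_force: [-2.3, 4.3, 5.5]
opening: 0.154
grasp_force: 41.7
```

Run:
```python
from h import *
p,d=r.grab_frame("side");cv2.imwrite("pics/s3.png",cv2.resize(p[190:400,200:400,::-1],None,fx=2.8,fy=2.8))
```

```text
(no output)
```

View pics/s3.png

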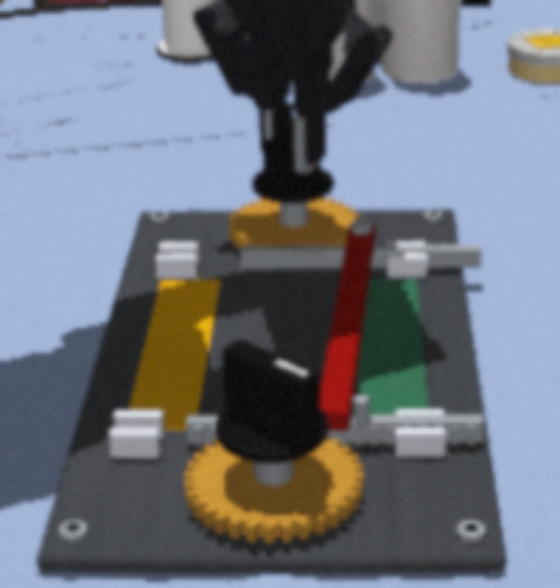

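The grip is now deep, down to the skirt, and the left end has moved correctly. Next is the right knob.

>>> step_arm(plan="0 0 0 0 0 0 100;0 0 0 0 0 0 100;0 0 0 0 0 45 100;0 0 -8 0 0 75 100;0 0 -16 -2.5 -45 75 100;0 0 -24 -5 -90 75 100;0 0 -32 -7.5 -135 75 100;0 0 -40 -10 -180 75 100")

```text
clock: 11.7
eef_pos: [541.0, -95.3, 126.9]
tcp_rot: [-3.141, 0.001, -2.847]
contact_force: [0.5, 0.1, -0.4]
opening: 0.611
grasp_force: 0.0
```

>>> step_arm(plan="0 0 -8 -2 -45 0 100;0 0 -16 -4 -90 0 100;0 0 -24 -4 -100 0 100;0 0 -32 -4 -100 0 100;0 0 -40 -4 -100 0 100;0 0 -48 -4 -100 0 100;0 0 -56 -4 -100 0 100;0 0 -60 -4 -100 0 100")

```text
clock: 12.5
eef_pos: [537.1, -193.8, 126.6]
tcp_rot: [-3.141, 0.0, 2.389]
contact_force: [-0.3, -0.9, -0.2]
opening: 0.61
grasp_force: 0.0
```

>>> step_arm(plan="0 0 0 0 0 -40 100;0 0 0 0 0 -75 100;0 0 0 0 0 -75 100;0 0 0 0 0 -75 100;0 0 0 0 0 -75 255;0 0 0 0 0 -75 255;0 0 0 0 0 -75 255;0 0 0 0 0 -75 255")

```text
clock: 13.3
eef_pos: [537.9, -194.3, 53.2]
tcp_rot: [3.141, 0.002, 2.394]
contact_force: [-2.2, -2.5, 6.9]
opening: 0.155
grasp_force: 41.2
```

>>> step_arm(plan="0 0 -8 0 0 0 255;0 0 -16 0 0 0 255;0 0 -24 0 0 0 255;0 0 -32 0 0 0 255;0 0 -40 0 0 0 255;0 0 -40 0 0 0 255;0 0 -40 0 0 0 255")

```text
clock: 14.0
eef_pos: [536.8, -194.9, 53.2]
tcp_rot: [-3.141, 0.002, 1.696]
contact_force: [-7.6, -6.9, 10.5]
opening: 0.155
grasp_force: 41.6
```

>>> step_arm(plan="0 0 0 0 0 0 100;0 0 0 0 0 0 100;0 0 0 0 0 45 100;0 0 0 0 0 75 100;0 0 0 -20 -45 85 100;0 0 0 -40 -90 85 100;0 0 0 -60 -130 85 100;0 0 0 -60 -130 85 100")

```text
clock: 14.8
eef_pos: [475.5, -327.6, 137.0]
tcp_rot: [3.141, 0.002, 1.692]
contact_force: [0.9, -0.2, 0.1]
opening: 0.608
grasp_force: 0.0
```

Run:
```python
from h import *
look("g2")
```

```text
green [611.69421387 -57.57214355] -1.2351394 [17.892841339111328, 163.5941619873047]
yellow [483.36331177 -50.75360107] -2.8650045 [37.13815689086914, 165.54115295410156]
bar [592.50378418 -64.72483826] 0.96224535 [15.193923950195312, 197.20460510253906]
L 164 [548.82001142  83.65862224  86.5117099 ] ((550.1517944335938, 85.49906158447266), (48.919898986816406, 13.737870216369629), 57.93006134033203)
R 170 [ 537.05344966 -190.64632518   86.6047591 ] ((537.2284545898438, -192.93218994140625), (13.903800010681152, 49.65501403808594), 6.689665794372559)
```

View pics/g2.png

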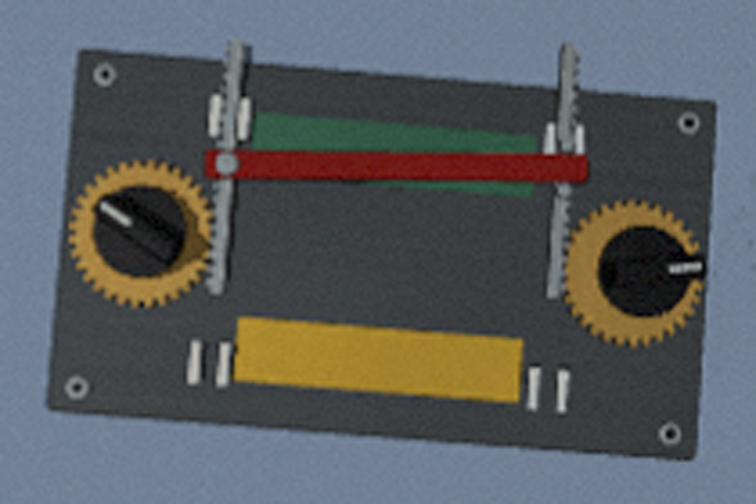

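The top view shows the bar over the near part of the green strip, with its left end lagging. That matches the knob angles: left 61°, right 80° from the start. The left end needs about +15.5 mm (22°) and the right about +2 mm (3°).

>>> step_arm(plan="0 0 -5 9 49 -5 100;0 0 -10 18 97 -10 100;0 0 -15 26 145 -10 100;0 0 -20 35 193 -10 100;0 0 -25 44 241 -10 100;0 0 -30 52 289 -10 100;0 0 -35 61 337 -10 100;0 0 -39 70 385 -10 100")

```text
clock: 15.65
eef_pos: [547.0, 64.9, 126.7]
tcp_rot: [3.142, -0.001, 1.013]
contact_force: [0.8, -0.1, -0.6]
opening: 0.609
grasp_force: 0.0
```

>>> step_arm(plan="0 0 0 5 28 0 100;0 0 0 5 28 0 100;0 0 0 5 28 0 100")

```text
clock: 15.95
eef_pos: [551.7, 90.8, 126.4]
tcp_rot: [-3.141, 0.0, 1.018]
contact_force: [0.8, -0.0, 0.3]
opening: 0.605
grasp_force: 0.0
```

Now at y 90.8, so I correct by about −4 mm, then descend and grip.

>>> step_arm(plan="0 0 0 -1 -4 -40 100;0 0 0 -1 -4 -75 100;0 0 0 -1 -4 -75 100;0 0 0 -1 -4 -75 100;0 0 0 -1 -4 -75 255;0 0 0 -1 -4 -75 255;0 0 0 -1 -4 -75 255;0 0 0 -1 -4 -75 255")

```text
clock: 16.75
eef_pos: [551.1, 86.0, 53.2]
tcp_rot: [-3.141, -0.001, 1.015]
contact_force: [-5.9, 4.0, 11.4]
opening: 0.157
grasp_force: 40.0
```

>>> step_arm(plan="0 0 7 0 0 0 255;0 0 14 0 0 0 255;0 0 21 0 0 0 255;0 0 21.5 0 0 0 255;0 0 21.5 0 0 0 255")

```text
clock: 17.25
eef_pos: [551.3, 85.9, 53.2]
tcp_rot: [3.141, -0.001, 1.391]
contact_force: [-4.6, 2.1, 10.0]
opening: 0.162
grasp_force: 39.9
```

>>> step_arm(plan="0 0 0 0 0 0 100;0 0 0 0 0 0 100;0 0 0 0 0 45 100;0 0 0 0 0 75 100;0 0 5 -2.5 -48 75 100;0 0 10 -5 -96 75 100;0 0 15 -7.5 -144 75 100;0 0 17 -10 -192 75 100")

```text
clock: 18.05
eef_pos: [541.1, -108.4, 127.0]
tcp_rot: [3.141, 0.0, 1.691]
contact_force: [1.2, -0.6, -1.1]
opening: 0.609
grasp_force: 0.0
```

>>> step_arm(plan="0 0 0 -2 -44 0 100;0 0 0 -4 -87 0 100;0 0 0 -4 -87 0 100;0 0 0 -4 -87 0 100")

```text
clock: 18.45
eef_pos: [537.0, -194.6, 126.6]
tcp_rot: [3.141, -0.0, 1.685]
contact_force: [1.0, -0.3, -0.4]
opening: 0.608
grasp_force: 0.0
```

```bash
cat > m.py <<'E'
from h import *
o=look()
a=np.radians(-3.0);u=np.array([np.cos(a),np.sin(a)]);v=np.array([-u[1],u[0]])
dd=o["bar"][0]-np.array([601.29,-57.08]);t=np.tan(np.radians(o["bar"][1]+3.0))
for s in(95.5,-95.5):print("need at",s,-(dd@u-t*(s-dd@v)))
E
python3 m.py
```

```text
green [589.34204102 -56.92086029] -2.9737442 [11.07052993774414, 161.77894592285156]
yellow [483.48345947 -50.90444946] -3.1569598 [37.133358001708984, 165.34800720214844]
bar [600.11602783 -57.39222717] -3.5827487 [15.28941822052002, 213.18051147460938]
L 166 [549.59114139  83.18256174  86.28132016] ((550.3218383789062, 85.37200164794922), (48.43470764160156, 13.997902870178223), 79.74969482421875)
R 157 [ 536.77099129 -187.94841358   86.17243737] ((536.8334350585938, -189.51904296875), (13.887565612792969, 42.04071044921875), 6.621663570404053)
need at 95.5 0.18087344254256676
need at -95.5 2.1235790747299927
```

>>> step_arm(plan="0 0 0 0 0.5 -40 100;0 0 0 0 0.5 -75 100;0 0 0 0 0.5 -75 100;0 0 0 0 0.5 -75 100;0 0 0 0 0.5 -75 255;0 0 0 0 0.5 -75 255;0 0 0 0 0.5 -75 255;0 0 0 0 0.5 -75 255")

```text
clock: 19.3
eef_pos: [536.6, -193.4, 53.2]
tcp_rot: [-3.141, 0.0, 1.687]
contact_force: [-7.6, 0.4, 11.5]
opening: 0.155
grasp_force: 40.1
```

>>> step_arm(plan="0 0 -3 0 0 0 255;0 0 -3 0 0 0 255;0 0 -3 0 0 0 255;0 0 -3 0 0 0 100;0 0 -3 0 0 0 100;0 0 -3 0 0 45 100;0 0 -3 0 0 85 100;0 0 -3 0 0 85 100")

```text
clock: 20.1
eef_pos: [540.8, -194.3, 142.0]
tcp_rot: [3.133, 0.004, 1.635]
contact_force: [-0.5, -0.6, -1.1]
opening: 0.609
grasp_force: 0.0
```

>>> step_arm(plan="0 0 0 -20 -45 0 100;0 0 0 -40 -90 0 100;0 0 0 -60 -130 0 100;0 0 0 -60 -130 0 100")

```text
clock: 20.5
eef_pos: [475.2, -327.2, 136.4]
tcp_rot: [-3.142, 0.002, 1.631]
contact_force: [1.0, 0.6, -0.0]
opening: 0.611
grasp_force: 0.0
```

```bash
sed -i 's/look()/look("g3")/' m.py; python3 m.py
```

```text
green [589.44549561 -56.92580414] -3.0164933 [11.652290344238281, 161.7848358154297]
yellow [483.37814331 -50.87896729] -3.0677795 [37.13423538208008, 165.3587188720703]
bar [601.64117432 -56.82749176] -2.9504642 [15.96776294708252, 213.79385375976562]
L 164 [549.56474788  83.01938374  86.30607641] ((550.233642578125, 85.41891479492188), (48.43198776245117, 13.927263259887695), 79.60436248779297)
R 177 [ 537.09277912 -190.05830523   86.25812017] ((536.7176513671875, -193.24307250976562), (13.47116470336914, 49.78785705566406), 1.9108476638793945)
need at 95.5 -0.2551459964022194
need at -95.5 -0.42027737107194635
```

View pics/g3.png

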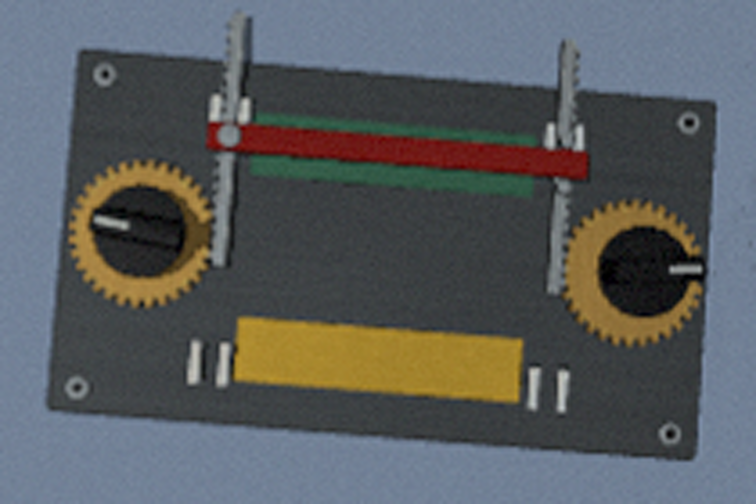

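The bar now measures within 0.5 mm of the strip's middle at both ends and is parallel to within 0.1°. In the picture it looks slightly high only because of parallax. The robot is clear, so I'm handing in.

```bash
python3 -c "
from rig import r
print(r.sign_off())"
```

```text
the job is handed in; nothing more can be done
None
```

The job is handed in: the red bar sits over the middle of the green strip, within about 0.5 mm at each end and parallel to within about 0.1°, set only by turning the knobs alternately in steps of 40° or less, at most about 4° askew, though one left-knob grip closed above the knob without turning it and was redone.

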